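Nest a jar in the cap torque tester

TASK

Using only pushes, slide the clear jar with the blue cap along the tester's deck until it rests against both fixed orange rollers, while the sliding jaw is still well open; then push the sliding jaw in gently until its two rollers touch the jar as well, and move clear. The jar must stay standing on the deck all the while, never lifted or tipped, and everything else on the deck and bench is left where it is.

Things in the scene. Friction and masses are not known exactly. Their poses are not given: they have to be found in the camera images.
- jar: The clear glass jar with the blue cap: upright cylinder 60 mm in diameter up to 56 mm, cap 54 mm in diameter, 84 mm tall in all, 0.18 to 0.35 kg. It stands loose on the tester's deck, on the side nearer the robot. Origin: centre of its underside; z is its axis.
- tester: The cap torque tester, fixed: white housing 320 mm (its x) by 440 mm (its y) with a flat deck 60 mm above the bench, open towards the robot. Origin on the bench under the housing's centre; x points away from the robot, y to the left, turned by its yaw. A console 55 mm high stands on the deck at y 125 to 215 mm, x -65 to 155 mm; a plate 40 mm high at y 80 mm.
- nest (a point): Point on the deck where the centre of the jar's underside is when the jar touches both fixed rollers; at (30, 0) mm in the tester's x, y; axes as the tester's. Fixed rollers: two upright orange cylinders, 32 mm in diameter, tops 66 mm above the deck, axes at x -30 and +30 mm, y +35 mm from this point, on a 16 mm high bar that does not reach the jar.
- jaw (a joint): Travel (m) of the sliding jaw, right of the nest, towards the tester's +y: 0 to 0.025 at the start (open), 0.110 when its rollers touch a jar in the nest, end stop 0.120. About 2.5 N slides it (no spring); it stays where it is left. Its two orange rollers are like the fixed ones: axes at x -30 and +30 mm, y = (value - 0.145) m from the nest.
- jaw_push (a point): Centre of the outer (right-hand, -y) face of the jaw's upright aluminium push plate, 70 mm wide along the tester's x, from 2 to 52 mm above the deck; the point is 36 mm above the deck and 29 mm behind the jaw's roller axes. Push here towards the tester's +y to close the jaw. Axes as the tester's.
- vial: small amber bottle with black cap, 34 mm wide, 58 mm tall, standing on the deck; leave alone. Origin: centre of its underside
- weight: brass knobbed weight, 40 mm wide, 52 mm tall, standing on the deck; leave alone. Origin: centre of its underside
- collar: spare orange roller sleeve, 36 mm wide, 20 mm tall, lying on the deck; leave alone. Origin: centre of its underside
- driver: red-handled screwdriver lying on the bench to the right; leave alone
- spare: amber jar with white cap, 60 mm wide, 84 mm tall, on the bench to the right; leave alone. Origin: centre of its underside
- block: dark steel block 60 x 50 x 40 mm on the bench to the left; leave alone. Origin: centre of its underside
Mind the look-alikes: they are no part of the job. What is shaped like the jar but green or purple is not meant.

How it is judged:
By the outcome, as a careful person would: the job done as asked, in the order asked, and still so for the second after the job is handed in, with the robot touching nothing.
It also fails if it takes over 64 s, if anything falls off the work surface, if the arm or the gripper's body presses on something with over 40 N, if the wrist force passes 120 N, or if a joint passes its speed limit or range.

ROBOT

A 6-joint arm with a two-finger parallel gripper is mounted at the origin on the work surface. World frame = base frame: x ahead of the robot, y to its left, z up, the work surface at z = 0. Lengths are in m, angles in rad, forces in N, time in s.
With the tool pointing down it reaches from about 0.325 to 0.775 m from the base axis. Payload 9.3 kg.
Tool frame: the origin (TCP) lies on the centre line of the jaws, within the pads' length; the fingertips stand 25 mm ahead of it and the grasp point (between the pads) lies 6 mm ahead of it; z points along the fingers, y is the line along which they close (so a half turn about z gives the same grasp; the last joint's range is limited). The gripper opens to 85 mm and grips with 20 to 120 N. Pads are 22 mm wide; open, the fingers measure 114 mm over their backs; the gripper's body (76 mm by 85 mm) begins 54 mm behind the grasp point. The pads swing forward as they close: fully open they stand 13 mm farther back than shut.
Start: joints at [1.074, 0.259, 0.021, 1.334, 0, 1.418], TCP at [0.185, 0.518, 0.256] pointing down, gripper open.
Joint ranges: [-3.04, 3.04], [-0.91, 1.82], [-1.04, 1.36], [-1.92, 1.95], [-1.52, 1.45], [-3.14, 3.14]. Speed limits (rad/s): [2.22, 2.22, 2.79, 3.14, 3.14, 3.14].

INTERFACE

Orientations are given as a rotation vector (axis times angle).
In Python, from workcell import manip gives the robot as it stands. The module is installed in compiled form; this text tells all that it offers.
- The arm moves only by the shell command python3 -m inch 'ROWS'. ROWS is a JSON object of lists of equal length, an entry for each row: "xyz": the shift along the tool's x, y, z in mm, a list of three; "angular": the turn, a rotation vector about the tool's x, y, z in rad, a list of three; "claw": the opening, from -1 (shut) to 1 (fully open). In form: {"xyz": [[dx, dy, dz], ...], "angular": [[wx, wy, wz], ...], "claw": [claw, ...]}. A call has 1 to 20 rows; each row is the pose to reach, as a shift and turn from the pose commanded when the call began, along the tool's axes at that moment; what a row does not reach only later rows make up. A row lasts 1/8 s, in which the tool goes at most 62.5 mm and 10.7 degrees, less where a joint would pass 70% of its speed; a pose out of reach is approached as far as the arm can. A call with a gripper value outside its range is refused whole. The fingers move at their own pace and stop on an object; the grip force is fixed at half the most. Time passes only in rows, so rows that repeat a pose let the fingers close. It gives the time, the measured TCP pose, the force, the opening and the grip force at its end, in the units of the state.
- manip.sense(): the state, without advancing time (a new reading comes with each control period).
- manip.camera(name): name is "scene" or "top"; returns a dict with "img" (420x560x3 uint8, red, green, blue), "fx", "fy", "cx", "cy" (pixels), "R" (3x3) and "t" (3): a world point X has camera coordinates R X + t. Camera axes: x right, y down, z forward; pixel columns grow to the right and rows downward; lengths in m; the calibration is good to about 2 mm. A picture is of the moment at which its call begins. There is no depth.
- manip.job_done(): hands the job in; it is judged then, once.
The state is a dict: "clock": time; "joint_positions": joint angles; "dq": joint speeds; "joint_efforts": joint torques, N m; "position": TCP position; "tool_rot": TCP orientation; "wrist_force": force on the tool from outside, world axes, zero at the start; "moment": the same for the moment, N m; "width": finger opening in m; "grasp_force": force on a finger pad.
Only numpy, scipy, OpenCV 4.12 (cv2) and the standard library are available. Lean on these libraries where they do the work, as an engineer would, in place of code of your own. Each camera call takes 0.05 s, during which the arm holds its last target. There are 200 camera calls.

## Working session

There is one attempt and no reset: what is moved stays moved. The work goes in short steps, Python scripts to look and compute and a shell command to move; the robot and the scene stay as the last step left them, time stands still between calls to the robot, and variables do not carry over. Pictures are saved under pics/ and viewed, at most 14 in all, crops included, and the job is handed in when it is done.

```bash
mkdir -p pics; python3 - <<'E'
from workcell import manip
import cv2,pickle
for n in("top","scene"):
    c=manip.camera(n); pickle.dump(c,open(n+'.pkl','wb')); cv2.imwrite(f'pics/{n}0.png',c['img'][:,:,::-1])
    print(n,c['fx'],c['cx'],c['cy'],c['R'],c['t'])
s=manip.sense(); print(s)
E
```

```text
top 495.5356075410387 286.6376725601621 203.12380678540748 [[ 0.02102316 -0.99975989  0.00617919]
 [-0.99417708 -0.02155832 -0.10558015]
 [ 0.10568801 -0.00392358 -0.9943916 ]] [-0.01413043  0.56361284  1.57275424]
scene 415.9119382451849 283.2985849519591 213.8816085548856 [[-0.56128577  0.82760546 -0.00524251]
 [ 0.61564066  0.41328006 -0.67095914]
 [-0.55312282 -0.37982732 -0.74147579]] [ 0.29756125 -0.26839184  1.46896633]
{'clock': 0.1, 'joint_positions': array([ 1.07439733e+00,  2.59147682e-01,  2.08714381e-02,  1.33369310e+00,
       -2.19392243e-05,  1.41820221e+00]), 'dq': array([-0.00175472, -0.00060272,  0.00042642,  0.00199326, -0.00113034,
        0.00123972]), 'joint_efforts': array([ 6.21854357e-03, -5.56689942e+01,  3.45071769e+01,  1.16625094e-02,
       -9.43576447e-05, -2.68038724e-05]), 'position': array([0.18529819, 0.5176295 , 0.25573349]), 'tool_rot': array([-5.37331064e-01, -3.09494064e+00,  1.75720054e-03]), 'wrist_force': array([ 0.04588703, -0.53443124,  0.42935864]), 'moment': array([-0.03392316, -0.0160094 ,  0.01213787]), 'grasp_force': 0.0, 'width': 0.08532966557518}
```

View pics/top0.png

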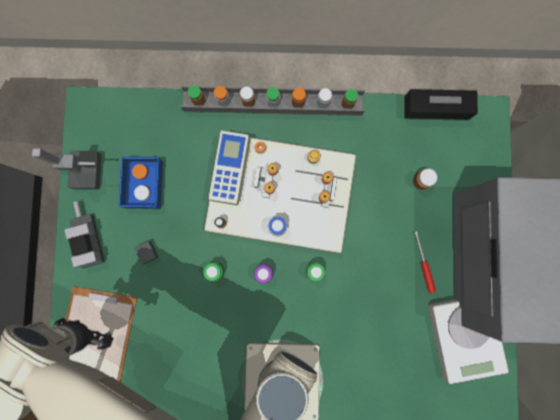

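View pics/scene0.png

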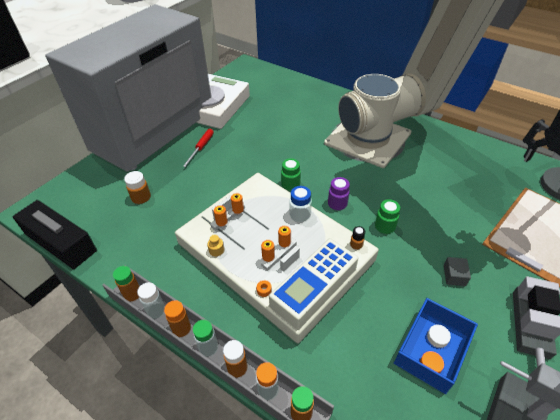

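The top view shows the tester at about (281,193), the jar's blue cap at (278,226), fixed rollers at (272,169) and (269,188), and jaw rollers at (328,178) and (325,197). Green and purple look-alikes are in front of the tester.

```bash
cat > h.py <<'E'
import numpy as np,cv2,pickle
def ray(c,u,v,z):
    R=np.array(c['R']);t=np.array(c['t']);o=-R.T@t
    d=R.T@np.array([(u-c['cx'])/c['fx'],(v-c['cy'])/c['fy'],1]); return o+d*(z-o[2])/d[2]
def proj(c,X):
    p=np.array(c['R'])@X+c['t']; return np.array([c['fx']*p[0]/p[2]+c['cx'],c['fy']*p[1]/p[2]+c['cy']])
E
python3 - <<'E'
from h import *
c=pickle.load(open('top.pkl','rb'))
im=c['img'][120:290,195:365,::-1]
cv2.imwrite('pics/crop0.png',cv2.resize(im,None,fx=3.5,fy=3.5,interpolation=cv2.INTER_CUBIC))
for n,z in(("top",.144),("scene",.144)):
    c=pickle.load(open(n+'.pkl','rb'))
    hsv=cv2.cvtColor(c['img'],cv2.COLOR_RGB2HSV)
    m=cv2.inRange(hsv,(3,150,90),(18,255,255)) 
    k,l,st,ce=cv2.connectedComponentsWithStats(m)
    for i in range(1,k):
        if st[i,4]>25: print(n,'or',ce[i].round(1),st[i], ray(c,*ce[i],.126).round(4))
    m=cv2.inRange(hsv,(100,120,60),(125,255,255))
    k,l,st,ce=cv2.connectedComponentsWithStats(m)
    for i in range(1,k):
        if st[i,4]>25: print(n,'blue',ce[i].round(1),st[i], ray(c,*ce[i],.144).round(4))
c=pickle.load(open('top.pkl','rb'))
for p in((355,153),(342,251),(205,233)): print(ray(c,*p,.06))
E
```

```text
top or [220.   92.3] [214  87  13  12 122] [0.8956 0.2127 0.126 ]
top or [298.7  95.2] [293  88  13  15 159] [ 0.8919 -0.0322  0.126 ]
top or [260.  146.9] [256 143   9   9  49] [0.7258 0.0838 0.126 ]
top or [139.8 171.1] [133 165  14  13 145] [0.6422 0.4487 0.126 ]
top or [273.1 169.9] [269 164   8  10  31] [0.6548 0.0419 0.126 ]
top or [327. 178.] [323 173  10  10  41] [ 0.6336 -0.1235  0.126 ]
top or [269.5 188. ] [265 183   9  10  33] [0.5987 0.0516 0.126 ]
top or [324.1 196.7] [320 192  10  10  38] [ 0.5758 -0.1152  0.126 ]
top blue [230.7 151.6] [218 135  27  32 407] [0.7051 0.1713 0.144 ]
top blue [140.5 182.4] [ 119  157   44   52 1700] [0.6048 0.4397 0.144 ]
top blue [277.4 225.4] [269 217  17  17  94] [0.4843 0.0244 0.144 ]
scene or [137.7 188.1] [127 181  20  11  58] [ 0.701 -0.359  0.126]
scene or [516.6 249.2] [483 189  77  97 507] [0.346  0.5396 0.126 ]
scene or [236.8 204.4] [231 194  12  20 159] [ 0.5994 -0.0983  0.126 ]
scene or [220.3 216.5] [214 206  13  20 175] [ 0.6557 -0.1068  0.126 ]
scene or [283.9 237.4] [278 226  13  21 175] [0.6221 0.0649 0.126 ]
scene or [
[... 1157 characters left out ...]
 6  31] [0.6003 0.2242 0.144 ]
scene blue [312.3 262.8] [309 260   8   7  33] [0.6592 0.1671 0.144 ]
scene blue [326.8 262.8] [323 260   9   7  37] [0.641 0.194 0.144]
scene blue [341.4 262.6] [338 260   8   7  35] [0.6222 0.2209 0.144 ]
scene blue [300.9 289. ] [274 267  53  46 829] [0.7311 0.1825 0.144 ]
scene blue [320.8 268.8] [317 266   9   7  38] [0.6626 0.1912 0.144 ]
scene blue [335.4 268.6] [332 266   8   7  34] [0.644 0.218 0.144]
scene blue [329.1 274.9] [325 272   9   7  35] [0.6662 0.2147 0.144 ]
scene blue [436.1 344.8] [ 394  298   84   96 3858] [0.6906 0.4663 0.144 ]
[ 0.72712144 -0.21798591  0.06      ]
[ 0.41307172 -0.17912038  0.06      ]
[0.46040318 0.25310917 0.06      ]
```

View pics/crop0.png

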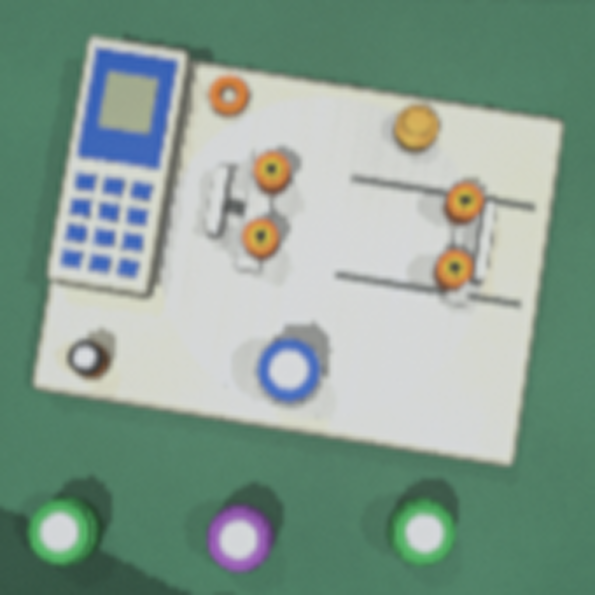

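The crop, at 3.5x, shows the roller-top holes at (271,170), (261,238), (465,202) and (454,268), the jar cap at (289,370), and three deck corners. The jar is clear of everything around it, and the purple and green jars stand on the bench in front.

```bash
cat >> h.py <<'E'
from scipy.optimize import least_squares
from scipy.spatial.transform import Rotation as Ro
def T(p,x,y,z): 
    c,s=np.cos(p[2]),np.sin(p[2]); return np.array([p[0]+c*x-s*y,p[1]+s*x+c*y,z])
def rel(p,W): # world->nest frame
    c,s=np.cos(p[2]),np.sin(p[2]); d=np.array(W[:2])-p[:2]; return np.array([c*d[0]+s*d[1]-.03,-s*d[0]+c*d[1]])
E
python3 - <<'E'
from h import *
c=pickle.load(open('top.pkl','rb')); sc=pickle.load(open('scene.pkl','rb'))
px=lambda a,b:np.array([195+(a+.5)/3.5-.5,120+(b+.5)/3.5-.5])
obs=[((.16,-.22,.06),px(563,120)),((-.16,-.22,.06),px(513,465)),((-.16,.22,.06),px(34,387)),((.06,.035,.126),px(271,170)),((0,.035,.126),px(261,238))]
f=lambda p:np.concatenate([proj(c,T(p,*q))-o for q,o in obs])
r=least_squares(f,[.59,.01,-.11]); p=r.x; print('pose',p,r.fun.round(2)); np.save('p.npy',p)
print('nest',T(p,.03,0,.06))
for a in((465,202),(454,268)): print('jaw roller rel nest',rel(p,ray(c,*px(*a),.126)))
j=ray(c,*px(289,370),.144); print('jar',j,rel(p,j),'scene px cap top',proj(sc,j),'bottom',proj(sc,[j[0],j[1],.06]))
for q in((.06,.035,.126),(0,.035,.126)): print('scene px roller tops',proj(sc,T(p,*q)))
from workcell import manip
s=manip.sense();R=Ro.from_rotvec(s['tool_rot']).as_matrix();print(R.round(3))
E
python3 -c "
import pickle,cv2
c=pickle.load(open('scene.pkl','rb'));cv2.imwrite('pics/sc1.png',cv2.resize(c['img'][170:310,190:350,::-1],None,fx=4,fy=4,interpolation=cv2.INTER_CUBIC))"
```

```text
pose [ 0.59621144  0.01831391 -0.13647262] [ 0.56 -0.19  0.37  0.19 -0.83  0.46  0.1  -0.11 -0.19 -0.36]
nest [0.6259325  0.01423243 0.06      ]
jaw roller rel nest [ 0.02840203 -0.13659811]
jaw roller rel nest [-0.03053415 -0.13575059]
jar [0.48425546 0.02510273 0.144     ] [-0.14183864 -0.00850584] scene px cap top [300.84890342 192.21653306] bottom [300.0556373  213.82810034]
scene px roller tops [267.93752467 244.10331027]
scene px roller tops [284.6957541  229.71709468]
[[-0.941  0.337 -0.001]
 [ 0.337  0.941 -0.001]
 [ 0.    -0.001 -1.   ]]
```

View pics/sc1.png

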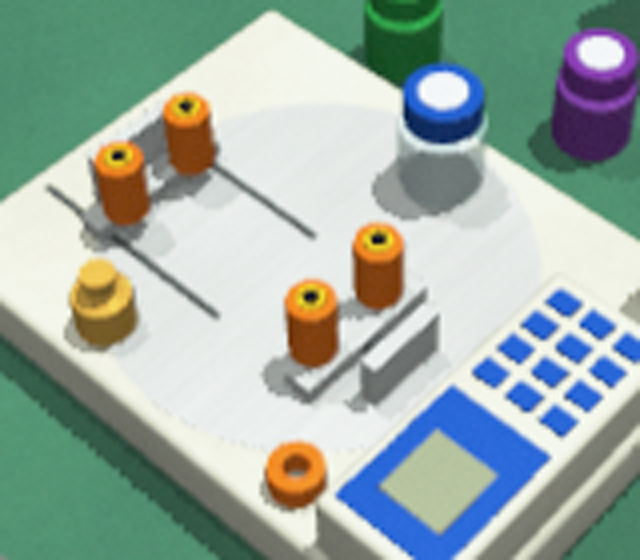

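The scene crop confirms the fit: cap centre (300.6,192.6) against a predicted (300.8,192.2), and roller tops within 0.3 px. Next I'll compute the moves.

```bash
cat >> h.py <<'E'
def move(W,phi):
    """W world tcp target, phi world angle of the push direction (tool +-x, nearer); prints shift mm, turn about tool z"""
    from workcell import manip
    s=manip.sense();R=Ro.from_rotvec(s['tool_rot']).as_matrix()
    a=np.arctan2(R[1,0],R[0,0]); d=(phi-a+np.pi/2)%np.pi-np.pi/2
    print('xyz',(R.T@(np.array(W)-s['position'])*1e3).round(1),'wz',-round(d,3),'clock',s['clock'])
E
python3 - <<'E'
from h import *
p=np.load('p.npy'); a=np.array([-.1418,-.0085]);b=np.array([0,-.020]);d=(b-a)/np.linalg.norm(b-a);phi=np.arctan2(d[1],d[0])+p[2]
q=a-.054*d; W=T(p,q[0]+.03,q[1],.10); print(W,np.degrees(phi)); move(W,phi)
E
```

```text
[0.43156556 0.03675038 0.1       ] -12.45585377742475
xyz [-394.  -369.5  156.1] wz -0.126 clock 0.1
```

```bash
python3 -m inch '{"xyz":[[-394,-369.5,0],[-394,-369.5,0],[-394,-369.5,0],[-394,-369.5,0],[-394,-369.5,0],[-394,-369.5,0],[-394,-369.5,0],[-394,-369.5,0],[-394,-369.5,0],[-394,-369.5,0],[-394,-369.5,20],[-394,-369.5,40],[-394,-369.5,60],[-394,-369.5,60],[-394,-369.5,60]],"angular":[[0,0,-0.126],[0,0,-0.126],[0,0,-0.126],[0,0,-0.126],[0,0,-0.126],[0,0,-0.126],[0,0,-0.126],[0,0,-0.126],[0,0,-0.126],[0,0,-0.126],[0,0,-0.126],[0,0,-0.126],[0,0,-0.126],[0,0,-0.126],[0,0,-0.126]],"claw":[-0.1,-0.1,-0.1,-0.1,-0.1,-0.1,-0.1,-0.1,-0.1,-0.1,-0.1,-0.1,-0.1,-0.1,-0.1]}'; python3 - <<'E'
from h import *
move([.4316,.0368,.10],np.radians(-12.456))
from workcell import manip
c=manip.camera('scene'); cv2.imwrite('pics/sc2.png',cv2.resize(c['img'][100:310,190:400,::-1],None,fx=2.8,fy=2.8))
E
```

```text
clock: 1.98
position: [0.4318, 0.0375, 0.197]
tool_rot: [0.34, 3.123, 0.0]
wrist_force: [-0.6, -0.6, 0.3]
width: 0.0386
grasp_force: 0.0
xyz [ 0.1 -0.8 97. ] wz 0.0 clock 1.975
```

View pics/sc2.png

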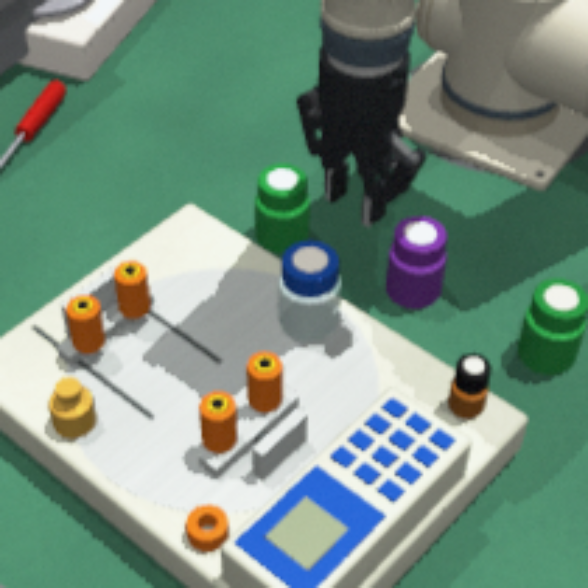

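The arm is above the start pose behind the jar, with the knuckles well above the tips and clear of the purple and green jars. Next: descend and push.

```bash
python3 -m inch '{"xyz":[[0,-0.8,30],[0,-0.8,60],[0,-0.8,85],[0,-0.8,92],[0,-0.8,92],[-8,-0.8,92],[-15,-0.8,92],[-19,-0.8,92],[-23,-0.8,92],[-28,-0.8,92],[-34,-0.8,92],[-40,-0.8,92],[-46,-0.8,92],[-52,-0.8,92],[-58,-0.8,92],[-64,-0.8,92],[-69,-0.8,92],[-73,-0.8,92],[-75,-0.8,92],[-75,-0.8,92]],"angular":[[0,0,0],[0,0,0],[0,0,0],[0,0,0],[0,0,0],[0,0,0],[0,0,0],[0,0,0],[0,0,0],[0,0,0],[0,0,0],[0,0,0],[0,0,0],[0,0,0],[0,0,0],[0,0,0],[0,0,0],[0,0,0],[0,0,0],[0,0,0]],"claw":[-0.1,-0.1,-0.1,-0.1,-0.1,-0.1,-0.1,-0.1,-0.1,-0.1,-0.1,-0.1,-0.1,-0.1,-0.1,-0.1,-0.1,-0.1,-0.1,-0.1]}'; python3 - <<'E'
from h import *
from workcell import manip
p=np.load('p.npy')
c=manip.camera('scene'); cv2.imwrite('pics/sc3.png',cv2.resize(c['img'][100:310,190:400,::-1],None,fx=2.8,fy=2.8))
s=manip.sense(); print(rel(p,s['position']))
E
```

```text
clock: 4.53
position: [0.505, 0.0201, 0.1043]
tool_rot: [0.341, 3.123, -0.0]
wrist_force: [-1.3, -0.1, 1.0]
width: 0.0388
grasp_force: 0.5
[-0.12063736 -0.01061899]
```

View pics/sc3.png

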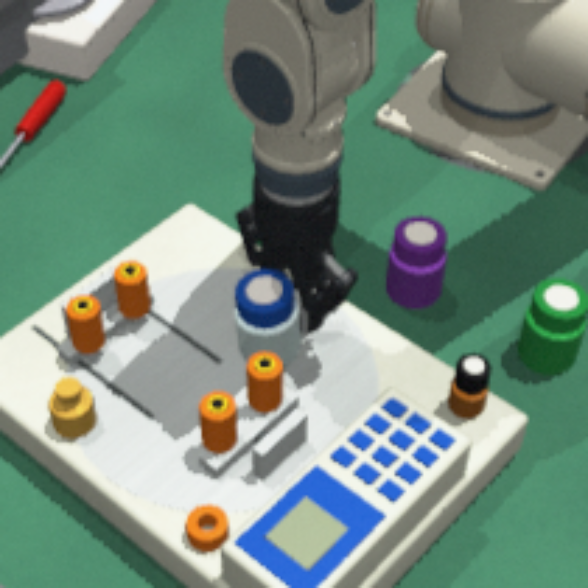

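The jar has moved upright with the fork seated; the cap centre is at crop (264,291), about (284.3,203.9) in full pixels.

```bash
python3 - <<'E'
from h import *
p=np.load('p.npy'); sc=pickle.load(open('scene.pkl','rb'))
print(rel(p,ray(sc,284.1,203.8,.144)))
E
```

```text
[-0.08177678 -0.01331744]
```

```bash
python3 -m inch '{"xyz":[[-3,0,0],[-8,0,0],[-14,0,0],[-20,0,0],[-26,0,0],[-32,0,0],[-38,0,0],[-44,0,0],[-50,0,0],[-56,0,0],[-62,0,0],[-67,0,0],[-72,0,0],[-76,0,0],[-79,0,0],[-81,0,0],[-81,0,0]],"angular":[[0,0,0],[0,0,0],[0,0,0],[0,0,0],[0,0,0],[0,0,0],[0,0,0],[0,0,0],[0,0,0],[0,0,0],[0,0,0],[0,0,0],[0,0,0],[0,0,0],[0,0,0],[0,0,0],[0,0,0]],"claw":[-0.1,-0.1,-0.1,-0.1,-0.1,-0.1,-0.1,-0.1,-0.1,-0.1,-0.1,-0.1,-0.1,-0.1,-0.1,-0.1,-0.1]}'; python3 -m inch '{"xyz":[[6,0,0],[14,0,0],[22,0,0],[30,0,-20],[30,0,-60],[30,0,-110],[30,0,-110]],"angular":[[0,0,0],[0,0,0],[0,0,0],[0,0,0],[0,0,0],[0,0,0],[0,0,0]],"claw":[-0.1,-0.1,-0.1,-0.1,-0.1,-0.1,-0.1]}'; python3 - <<'E'
from h import *
from workcell import manip
c=manip.camera('scene'); pickle.dump(c,open('scene2.pkl','wb')); cv2.imwrite('pics/sc4.png',cv2.resize(c['img'][100:310,190:400,::-1],None,fx=2.8,fy=2.8))
E
```

```text
clock: 6.7
position: [0.5749, 0.004, 0.1048]
tool_rot: [-0.335, -3.107, 0.0]
wrist_force: [-52.7, -0.6, 38.8]
width: 0.0384
grasp_force: 22.3
clock: 7.58
position: [0.5564, 0.009, 0.2178]
tool_rot: [0.34, 3.116, -0.0]
wrist_force: [0.3, -0.6, 0.4]
width: 0.0384
grasp_force: 0.0
```

View pics/sc4.png

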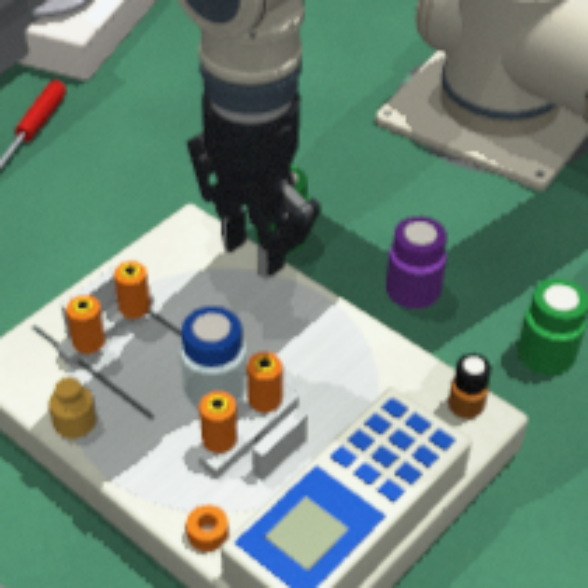

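Jar now at crop (212,327), standing next to the rollers. The last rows met about 65 N on the wrist: the finger or knuckle apparently ran against the near fixed roller. I'll measure the jar and whether anything shifted.

```bash
python3 - <<'E'
from h import *
p=np.load('p.npy'); sc=pickle.load(open('scene2.pkl','rb'))
f=lambda a,b:((a+.5)/2.8-.5+190,(b+.5)/2.8-.5+100)
j=rel(p,ray(sc,*f(212,327),.144));print('jar',j)
for a in((131,269),(85,304),(265,363),(218,404)):print(rel(p,ray(sc,*f(*a),.126)))
q=[j[0],-.105]
move(T(p,q[0]+.03,q[1],.2178),np.pi/2+p[2])
from workcell import manip; print(manip.sense()['joint_positions'].round(2))
E
```

```text
jar [-0.01886702 -0.01903549]
[-0.03238819 -0.13875956]
[ 0.02717949 -0.1376145 ]
[-0.03033296  0.03346514]
[0.03033351 0.03399472]
xyz [-57.4 -86.   -2.1] wz 1.49 clock 7.625
[-0.13  0.28 -0.05  1.23  0.    0.08]
```

```bash
python3 - <<'E'
from h import *
p=np.load('p.npy')
move(T(p,-.063+.03,-.063,.110),np.pi/4+p[2])
E
```

```text
xyz [ -9.6 -47.7 105.5] wz -0.867 clock 7.625
```

```bash
python3 -m inch '{"xyz":[[-9.6,-47.7,0],[-9.6,-47.7,0],[-9.6,-47.7,0],[-9.6,-47.7,0],[-9.6,-47.7,0],[-9.6,-47.7,0],[-9.6,-47.7,0],[-9.6,-47.7,30],[-9.6,-47.7,60],[-9.6,-47.7,85],[-9.6,-47.7,105.5],[-9.6,-47.7,105.5],[-9.6,-47.7,105.5]],"angular":[[0,0,-0.867],[0,0,-0.867],[0,0,-0.867],[0,0,-0.867],[0,0,-0.867],[0,0,-0.867],[0,0,-0.867],[0,0,-0.867],[0,0,-0.867],[0,0,-0.867],[0,0,-0.867],[0,0,-0.867],[0,0,-0.867]],"claw":[-0.1,-0.1,-0.1,-0.1,-0.1,-0.1,-0.1,-0.1,-0.1,-0.1,-0.1,-0.1,-0.1]}'; python3 - <<'E'
from h import *
from workcell import manip
p=np.load('p.npy'); s=manip.sense(); print(rel(p,s['position']))
move(T(p,-.046+.03,-.046,.110),np.pi/4+p[2])
move(T(p,-.029+.03,-.036,.110),np.pi/4+p[2])
move(T(p,-.027+.03,-.027,.110),np.pi/4+p[2])
c=manip.camera('top'); cv2.imwrite('pics/t5.png',cv2.resize(c['img'][120:290,195:365,::-1],None,fx=3.5,fy=3.5,interpolation=cv2.INTER_CUBIC))
E
```

```text
clock: 9.25
position: [0.554, -0.0396, 0.1094]
tool_rot: [-1.001, 2.977, -0.001]
wrist_force: [-0.0, 0.1, 0.9]
width: 0.0382
grasp_force: 0.0
[-0.06390556 -0.0631037 ]
xyz [-24.8  -0.6  -0.6] wz -0.001 clock 9.25
xyz [-43.9  -5.5  -0.5] wz -0.001 clock 9.25
xyz [-51.6  -0.5  -0.5] wz -0.001 clock 9.25
```

View pics/t5.png

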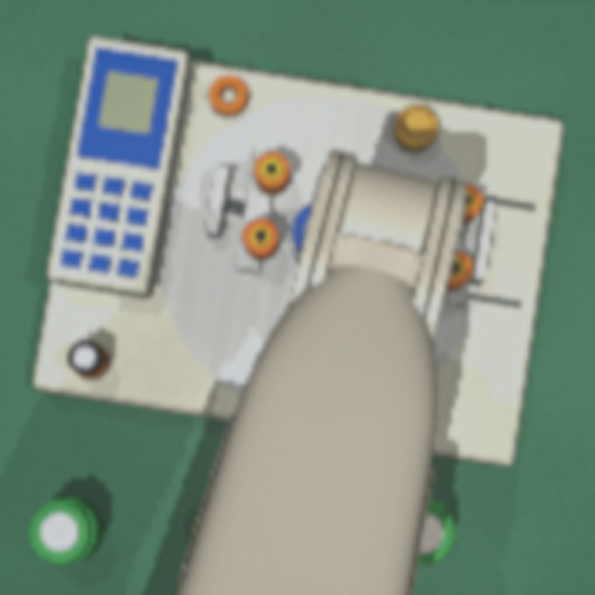

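The arm hides the jar from the top except a sliver of blue cap at (303,228). The rollers, vial, weight and collar have not moved. Pushing on in small steps.

```bash
python3 -m inch '{"xyz":[[-8,-0.5,0],[-16,-0.5,0],[-22,-0.5,0],[-26,-1.1,0],[-30,-2,0],[-34,-3,0],[-38,-4,0],[-41,-5,0],[-43,-5.5,0],[-43,-5.5,0]],"angular":[[0,0,0],[0,0,0],[0,0,0],[0,0,0],[0,0,0],[0,0,0],[0,0,0],[0,0,0],[0,0,0],[0,0,0]],"claw":[-0.1,-0.1,-0.1,-0.1,-0.1,-0.1,-0.1,-0.1,-0.1,-0.1]}'; python3 - <<'E'
from h import *
from workcell import manip
p=np.load('p.npy'); s=manip.sense(); print(rel(p,s['position']))
move(T(p,-.027+.03,-.027,.110),np.pi/4+p[2])
c=manip.camera('scene'); pickle.dump(c,open('scene3.pkl','wb'));cv2.imwrite('pics/sc5.png',cv2.resize(c['img'][170:310,190:350,::-1],None,fx=4,fy=4,interpolation=cv2.INTER_CUBIC))
E
```

```text
clock: 10.55
position: [0.5915, -0.0178, 0.1087]
tool_rot: [-1.002, 2.977, -0.0]
wrist_force: [0.4, 0.0, 0.5]
width: 0.0383
grasp_force: 0.2
[-0.02975775 -0.03646634]
xyz [-8.6  4.7 -1.3] wz 0.0 clock 10.55
```

View pics/sc5.png

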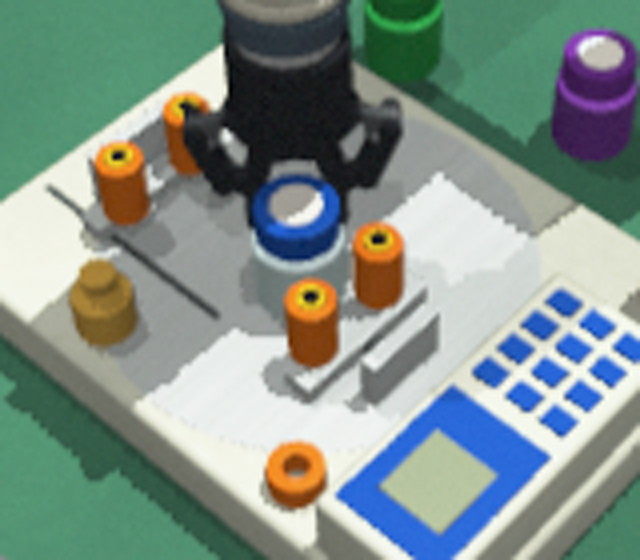

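The jar is upright and close to both rollers, with the cap disc at crop (297,203).

```bash
python3 - <<'E'
from h import *
p=np.load('p.npy'); sc=pickle.load(open('scene3.pkl','rb'))
for b in(202,204):print(rel(p,ray(sc,190+297.5/4-.5,170+(b+.5)/4-.5,.144)))
for a in((.03,0),(.03,-.01),(.02,-.01)):print(a,(proj(sc,T(p,*a,.144))-[189.5,169.5])*4)
E
```

```text
[-0.00766388 -0.01350273]
[-0.00648546 -0.01237425]
(0.03, 0) [304.83073785 220.69351781]
(0.03, -0.01) [292.95756335 212.41840857]
(0.02, -0.01) [304.26322538 203.21824082]
```

```bash
python3 -m inch '{"xyz":[[-2,0.5,0],[-4,1,0],[-6,1.5,0],[-8,2,0],[-10,2.5,0],[-11.5,3,0],[-12.5,3.6,0],[-12.5,3.6,0]],"angular":[[0,0,0],[0,0,0],[0,0,0],[0,0,0],[0,0,0],[0,0,0],[0,0,0],[0,0,0]],"claw":[-0.1,-0.1,-0.1,-0.1,-0.1,-0.1,-0.1,-0.1]}'; python3 -m inch '{"xyz":[[-0.7,0.7,0],[-1.2,1.2,0],[-1.2,1.2,0]],"angular":[[0,0,0],[0,0,0],[0,0,0]],"claw":[-0.1,-0.1,-0.1]}'; python3 -c "
from h import *
from workcell import manip
print(rel(np.load('p.npy'),manip.sense()['position']))"
```

```text
clock: 11.6
position: [0.5991, -0.0074, 0.1088]
tool_rot: [-1.002, 2.977, 0.0]
wrist_force: [0.1, 0.1, -0.2]
width: 0.0382
grasp_force: 0.5
clock: 11.98
position: [0.5995, -0.0067, 0.1089]
tool_rot: [1.001, -2.978, 0.003]
wrist_force: [-0.5, -6.0, 0.2]
width: 0.0387
grasp_force: 3.5
[-0.02332878 -0.0243643 ]
```

Reaction of 6 N along the tester's -y, symmetric, so both rollers are likely loaded. Backing off and checking.

```bash
python3 -m inch '{"xyz":[[2,0,0],[6,0,0],[14,0,0],[26,0,0],[34,0,-30],[34,0,-80],[34,0,-120],[34,0,-120]],"angular":[[0,0,0],[0,0,0],[0,0,0],[0,0,0],[0,0,0],[0,0,0],[0,0,0],[0,0,0]],"claw":[-0.1,-0.1,-0.1,-0.1,-0.1,-0.1,-0.1,-0.1]}'; python3 - <<'E'
from h import *
from workcell import manip
p=np.load('p.npy')
c=manip.camera('scene'); pickle.dump(c,open('scene4.pkl','wb'));cv2.imwrite('pics/sc6.png',cv2.resize(c['img'][190:290,190:310,::-1],None,fx=6,fy=6,interpolation=cv2.INTER_CUBIC))
print('nest cap predicted crop px',(proj(c,T(p,.03,0,.144))-[189.5,189.5])*6)
print(manip.sense()['joint_positions'].round(2))
# jaw push start: fingers shut; tcp behind push plate
v=.145-.137
print('plate y',v-.145-.029)
move(T(p,.03,v-.145-.029-.045,.23),np.pi/2+p[2])
E
```

```text
clock: 12.98
position: [0.5728, -0.0269, 0.2321]
tool_rot: [-1.0, 2.973, -0.004]
wrist_force: [0.5, 0.2, -0.3]
width: 0.0385
grasp_force: 0.0
nest cap predicted crop px [457.24610678 211.04027672]
[-0.19  0.3   0.02  1.28  0.   -0.84]
plate y -0.166
xyz [ 8.16e+01 -1.49e+02  1.00e-01] wz -0.785 clock 13.025
```

View pics/sc6.png

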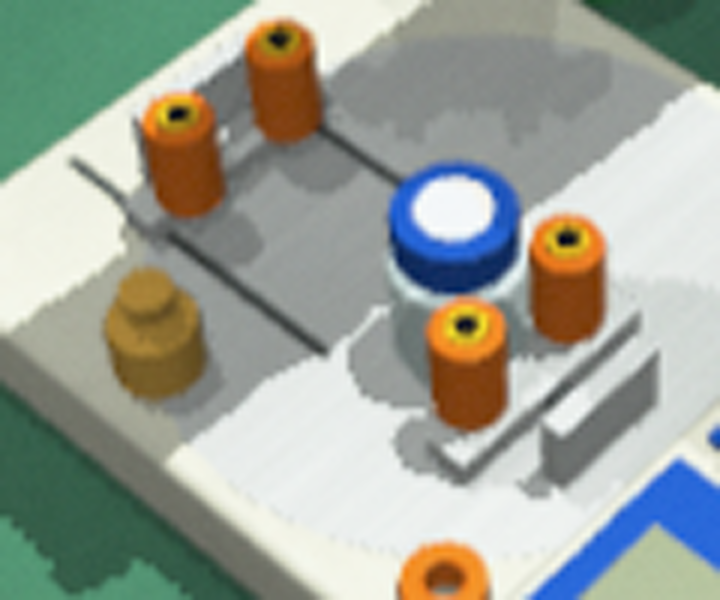

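The jar cap disc is at crop (454,208) against (457,211) predicted for the nest, under 1 mm off, so the jar is seated against both rollers. Next: go behind the jaw's push plate with the fingers shut.

```bash
python3 -m inch '{"xyz":[[81.6,-149,0],[81.6,-149,0],[81.6,-149,0],[81.6,-149,0],[81.6,-149,0],[81.6,-149,0],[81.6,-149,0],[81.6,-149,0],[81.6,-149,0],[81.6,-149,30],[81.6,-149,60],[81.6,-149,90],[81.6,-149,118],[81.6,-149,118],[81.6,-149,118]],"angular":[[0,0,-0.785],[0,0,-0.785],[0,0,-0.785],[0,0,-0.785],[0,0,-0.785],[0,0,-0.785],[0,0,-0.785],[0,0,-0.785],[0,0,-0.785],[0,0,-0.785],[0,0,-0.785],[0,0,-0.785],[0,0,-0.785],[0,0,-0.785],[0,0,-0.785]],"claw":[-1,-1,-1,-1,-1,-1,-1,-1,-1,-1,-1,-1,-1,-1,-1]}'; python3 - <<'E'
from h import *
from workcell import manip
p=np.load('p.npy'); s=manip.sense(); print(rel(p,s['position']))
move(T(p,.03,-.177,.112),np.pi/2+p[2])
move(T(p,.03,-.076,.112),np.pi/2+p[2])
c=manip.camera('scene'); cv2.imwrite('pics/sc7.png',cv2.resize(c['img'][130:290,130:310,::-1],None,fx=3.5,fy=3.5,interpolation=cv2.INTER_CUBIC))
E
```

```text
clock: 14.9
position: [0.5978, -0.1945, 0.1119]
tool_rot: [-2.064, 2.367, -0.002]
wrist_force: [-0.0, 0.2, 0.5]
width: -0.0002
grasp_force: 0.0
[ 0.00051679 -0.2106653 ]
xyz [-33.7   0.5  -0.1] wz -0.0 clock 14.9
xyz [-1.347e+02  5.000e-01 -1.000e-01] wz -0.0 clock 14.9
```

View pics/sc7.png

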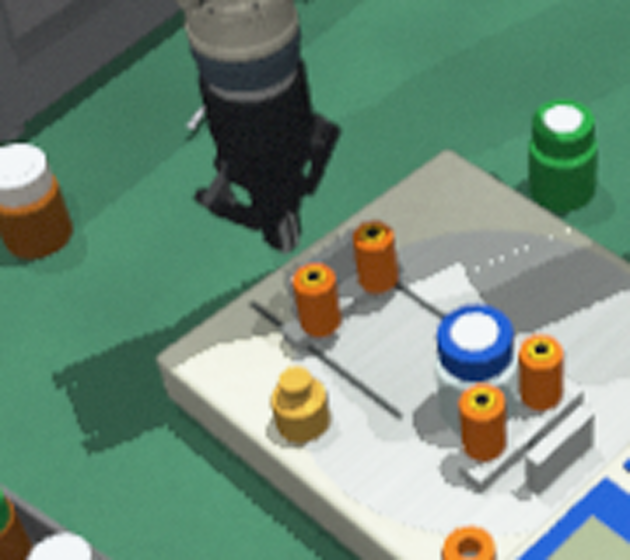

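The shut fingers are right behind the push plate (tip about (283,243)), clear of the weight and spare jar. Closing the jaw.

```bash
python3 -m inch '{"xyz":[[-12,0.5,0],[-22,0.5,0],[-27,0.5,0],[-30,0.5,0],[-33,0.5,0],[-36,0.5,0],[-40,0.5,0],[-45,0.5,0],[-51,0.5,0],[-57,0.5,0],[-63,0.5,0],[-69,0.5,0],[-75,0.5,0],[-81,0.5,0],[-87,0.5,0],[-93,0.5,0],[-98,0.5,0],[-102,0.5,0],[-104,0.5,0],[-104,0.5,0]],"angular":[[0,0,0],[0,0,0],[0,0,0],[0,0,0],[0,0,0],[0,0,0],[0,0,0],[0,0,0],[0,0,0],[0,0,0],[0,0,0],[0,0,0],[0,0,0],[0,0,0],[0,0,0],[0,0,0],[0,0,0],[0,0,0],[0,0,0],[0,0,0]],"claw":[-1,-1,-1,-1,-1,-1,-1,-1,-1,-1,-1,-1,-1,-1,-1,-1,-1,-1,-1,-1]}'; python3 -m inch '{"xyz":[[-3,0,0],[-6,0,0],[-9,0,0],[-12,0,0],[-15,0,0],[-17,0,0],[-19,0,0],[-20.5,0,0],[-22,0,0],[-22,0,0]],"angular":[[0,0,0],[0,0,0],[0,0,0],[0,0,0],[0,0,0],[0,0,0],[0,0,0],[0,0,0],[0,0,0],[0,0,0]],"claw":[-1,-1,-1,-1,-1,-1,-1,-1,-1,-1]}'; python3 - <<'E'
from h import *
from workcell import manip
p=np.load('p.npy'); s=manip.sense(); print(rel(p,s['position']))
c=manip.camera('scene'); cv2.imwrite('pics/sc8.png',cv2.resize(c['img'][170:290,190:310,::-1],None,fx=5,fy=5,interpolation=cv2.INTER_CUBIC))
E
```

```text
clock: 17.45
position: [0.6107, -0.0908, 0.1107]
tool_rot: [-2.065, 2.368, 0.002]
wrist_force: [0.2, -0.2, -0.3]
width: -0.0
grasp_force: 0.0
clock: 18.7
position: [0.6142, -0.0693, 0.1108]
tool_rot: [-2.065, 2.367, -0.0]
wrist_force: [-1.5, -0.7, -0.1]
width: -0.0001
grasp_force: 0.5
[-0.00030362 -0.08432931]
```

```bash
python3 -m inch '{"xyz":[[-1.5,0,0],[-3,0,0],[-4,0,0],[-5,0,0],[-5,0,0]],"angular":[[0,0,0],[0,0,0],[0,0,0],[0,0,0],[0,0,0]],"claw":[-1,-1,-1,-1,-1]}'; python3 -m inch '{"xyz":[[-0.7,0,0],[-1.4,0,0],[-2,0,0],[-2,0,0]],"angular":[[0,0,0],[0,0,0],[0,0,0],[0,0,0]],"claw":[-1,-1,-1,-1]}'
```

```text
clock: 19.38
position: [0.6149, -0.0644, 0.1109]
tool_rot: [-2.065, 2.367, -0.001]
wrist_force: [1.5, -3.0, -0.7]
width: 0.0001
grasp_force: 0.8
clock: 19.88
position: [0.6149, -0.0625, 0.1109]
tool_rot: [-2.065, 2.368, -0.0]
wrist_force: [1.6, -1.6, 0.1]
width: 0.0003
grasp_force: 1.1
```

```bash
python3 -m inch '{"xyz":[[-0.6,0,0],[-1,0,0],[-1,0,0]],"angular":[[0,0,0],[0,0,0],[0,0,0]],"claw":[-1,-1,-1]}'; python3 -m inch '{"xyz":[[-0.6,0,0],[-1,0,0],[-1,0,0]],"angular":[[0,0,0],[0,0,0],[0,0,0]],"claw":[-1,-1,-1]}'
```

```text
clock: 20.25
position: [0.615, -0.0618, 0.1109]
tool_rot: [2.064, -2.368, 0.001]
wrist_force: [0.6, -4.4, 1.1]
width: -0.0002
grasp_force: 2.3
clock: 20.62
position: [0.6151, -0.0616, 0.1109]
tool_rot: [2.063, -2.368, 0.002]
wrist_force: [0.4, -9.0, 2.2]
width: 0.0001
grasp_force: 4.2
```

```bash
python3 -m inch '{"xyz":[[-0.6,0,0],[-1,0,0],[-1,0,0]],"angular":[[0,0,0],[0,0,0],[0,0,0]],"claw":[-1,-1,-1]}'
```

```text
clock: 21.0
position: [0.6152, -0.0605, 0.1109]
tool_rot: [2.063, -2.368, 0.002]
wrist_force: [0.3, -8.3, 1.5]
width: 0.0
grasp_force: 4.1
```

```bash
python3 -m inch '{"xyz":[[-0.5,0,0],[-0.8,0,0],[-0.8,0,0]],"angular":[[0,0,0],[0,0,0],[0,0,0]],"claw":[-1,-1,-1]}'; python3 -c "
from h import *
from workcell import manip
print(rel(np.load('p.npy'),manip.sense()['position']))"
```

```text
clock: 21.38
position: [0.6152, -0.0603, 0.1109]
tool_rot: [2.062, -2.367, 0.003]
wrist_force: [-0.6, -11.1, 1.5]
width: 0.0004
grasp_force: 5.6
[-0.00046933 -0.07529207]
```

Stiff now at 11 N, and the TCP sits where jaw = 0.110 puts it. Backing off and checking.

```bash
python3 -m inch '{"xyz":[[1.5,0,0],[5,0,0],[12,0,0],[25,0,0],[45,0,0],[65,0,0],[80,0,-20],[80,0,-60],[80,0,-110],[80,0,-150],[80,0,-150]],"angular":[[0,0,0],[0,0,0],[0,0,0],[0,0,0],[0,0,0],[0,0,0],[0,0,0],[0,0,0],[0,0,0],[0,0,0],[0,0,0]],"claw":[-1,-1,-1,-1,-1,-1,-1,-1,-1,-1,-1]}'; python3 - <<'E'
from h import *
from workcell import manip
p=np.load('p.npy')
c=manip.camera('scene');cv2.imwrite('pics/sc9.png',cv2.resize(c['img'][190:290,190:310,::-1],None,fx=6,fy=6,interpolation=cv2.INTER_CUBIC))
g=lambda q:((proj(c,q)-[189.5,189.5])*6).round(0)
print('cap',g(T(p,.03,0,.144)),'jaw rollers at .110',g(T(p,.06,-.035,.126)),g(T(p,0,-.035,.126)))
E
```

```text
clock: 22.75
position: [0.6052, -0.1396, 0.2642]
tool_rot: [-2.062, 2.367, -0.008]
wrist_force: [0.0, -0.5, -0.5]
width: 0.0002
grasp_force: 0.0
cap [457. 211.] jaw rollers at .110 [347. 238.] [448. 157.]
```

View pics/sc9.png

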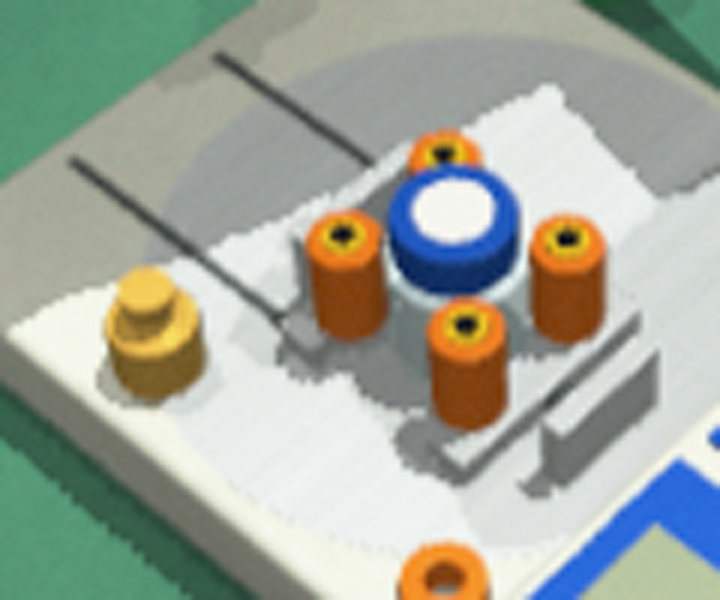

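The jar stands in the nest with its cap at (454,211). The jaw rollers are at (343,235) and (444,156), matching the predictions for a jaw travel of 0.110 within about 1 mm. The weight and collar have not moved. Handing in.

```bash
python3 -c "
from workcell import manip
print(manip.job_done())"
```

```text
the job is handed in; nothing more can be done
None
```

The jar stands against both fixed rollers with the jaw closed onto it (about 0.110 m, to within about 1 mm), and I handed the job in at about 23 s; the one risk is that in the first push the gripper briefly ran into what was probably a fixed roller, with about 65 N at the wrist, which may count against the 40 N contact limit, though I saw nothing shift.

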